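Clamp a welded test coupon in the inclined dressing jig

ROBOT

A 7-joint arm with a two-finger parallel gripper is mounted at the origin on a cart in front of the work surface, level with it; the furniture and walls round the work are solid. World frame = base frame: x ahead of the robot, y to its left, z up, the work surface at z = 0. Lengths are in m, angles in rad, forces in N, time in s.
With the tool pointing down it reaches from about 0.425 to 0.95 m from the base axis. Payload 4.7 kg.
Tool frame: the origin (TCP) lies on the centre line of the jaws, within the pads' length; the fingertips stand 8 mm ahead of it and the grasp point (between the pads) lies 11 mm behind it; z points along the fingers, y is the line along which they close (so a half turn about z gives the same grasp; the last joint's range is limited). The gripper opens to 85 mm and grips with 20 to 120 N. Pads are 22 mm wide; open, the fingers measure 114 mm over their backs; the gripper's body (76 mm by 85 mm) begins 54 mm behind the grasp point. The pads swing forward as they close: fully open they stand 13 mm farther back than shut.
Start: joints at [-1.176, 0.469, -0.049, 1.532, 0.024, 1.141, -0.082], TCP at [0.278, 0.615, 0.239] pointing down, gripper open.
Joint ranges: [-2.59, 2.59], [-0.33, 1.99], [-1.39, 1.29], [0.1, 2.45], [-1.04, 4.18], [0.21, 1.99], [-2.66, 2.66]. Speed limits (rad/s): [2.57, 2.57, 3.14, 3.14, 3.14, 3.14, 3.14].

INTERFACE

Orientations are given as a 3x3 rotation matrix whose columns are the frame's x, y, z axes.
In Python, from rig import arm, optics, command_gripper gives the robot as it stands (arm), with the cameras (optics) and the gripper as plain functions. Calls block until the motion is done:
- arm.movep(position, orientation): joint-space move of the TCP to a pose.
- arm.move_l(position, attitude=None, feed=0.15, until_force=None): straight line of the TCP; attitude=None keeps the orientation; feed is the mean speed in m/s. With until_force (N) it stops when the force on the tool has changed by that much, and returns True; else False.
- arm.move_joints(angles): joint-space move.
- command_gripper(opening, newtons=None): finger opening in m; newtons is the grip in N (None keeps the last); returns when the fingers have stopped.
- arm.sleep(seconds).
- arm.inverse_kinematics(position, orientation): joint angles nearest the present ones, or None.
- arm.sense(): the state.
- optics.camera(name): name is "scene" or "top" or "wrist"; returns the picture (384x512x3 uint8, red, green, blue); there is no depth.
- optics.camera_params(name): a dict with "K" (3x3 intrinsics, pixels), "position" and "rotation" of the camera in the world; the wrist camera has in their place "tool_from_camera" (4x4, takes a point from camera to tool coordinates, whose origin is the TCP and whose axes are the flange's). Camera axes: x right, y down, z forward; pixel columns grow to the right and rows downward; lengths in m; the calibration is good to about 2 mm. A picture is of the moment at which its call begins: read the wrist's pose just before it. camera_params takes no time and is no camera call.
A pose or a line that the arm cannot do raises arm.Unreachable and nothing moves.
- arm.finish_job(): hands the job in; it is judged then, once.
The state is a dict: "time_s": time; "joint_pos": joint angles; "qd": joint speeds; "joint_efforts": joint torques, N m; "position": TCP position; "tcp_rot": TCP orientation; "wrist_force": force on the tool from outside, world axes, zero at the start; "ft_torque": the same for the moment, N m; "finger_gap": finger opening in m; "gripper_force": force on a finger pad.
Only numpy, scipy, OpenCV 4.12 (cv2) and the standard library are available. Lean on these libraries where they do the work, as an engineer would, in place of code of your own. Each camera call takes 0.05 s, during which the arm holds its last target. There are 200 camera calls.

TASK

Mount the welded test coupon, bead up, in the sloping dressing jig: lay it on the two narrow rails while you hold it rather than dropping it, length up the slope, slide it snug against the two pins along the far side, and let go. Then swing the cam lever over to the near side until it has clamped the coupon firmly against the two pins at the low end - where that depends on how the end stop is set, so go by feel and do not force it - and leave it there. Do not disturb the chipping hammer, caliper and wrench lying nearby.

Things in the scene. Friction and masses are not known exactly. Their poses are not given: they have to be found in the camera images.
- coupon: The work: plain steel coupon, two strips butt-welded, 60 x 90 x 8 mm, about 0.3 kg; the weld bead (top 12 mm above the underside) runs along the middle of its length. Starts flat on the bench, bead up, right of the jig. Origin: centre of the underside. x across the 60 mm width (grip the long edges), y along the length (either way round fits), z up on the bead side.
- rest: Sloping steel rest of the fixed dressing jig, low end to the right. Origin: the home of the coupon's underside centre with the end stop at mid setting; level with the rail tops, 80 mm above the bench. x up the slope (35 degrees; to the left), y level, towards the robot, z square off the slope. Home: coupon z along this z, its length along this x. A plate lies 24 mm below the rail tops.
- rails (a point): Middle between the tops of the two aluminium rails that carry the coupon (same point as the rest's origin). Each rail is 7 mm wide, 24 mm high and 90 mm long along the rest's x, centred at y = -22 and +22 mm. Fingers have room beside the coupon's long edges, midway between the side pins, and below the rail tops.
- end_stop_mid (a point): End stop at mid setting: middle between its two upright pins, level with the rail tops, at x = -50 mm of the rest. Pins 10 mm in diameter at y = -16 and +16 mm, 6.5 mm above the rails; the coupon's low end touches them at x = -45 mm. The stop was clamped by hand up to 3 mm up or down the slope from here; this point does not show it. It will not shift.
- side_pins (a point): Middle between the two upright pins that stop the coupon's far long edge, level with the rail tops. Pins 10 mm in diameter, at y = -35 mm, x = -36 and +36 mm of the rest, reaching 6.5 mm above the rails; the edge touches them at y = -30 mm.
- clamp_lever (a joint): Lever angle, rad, about the rest's z: 0 = open (arm 20 degrees to the far side of straight up the slope), anticlockwise; 1.92 = arm along the rest's y. Starts at 0 to 0.3: cam 5 mm or more clear of a home coupon. About 2 N at the grip turns it; then the cam pushes the coupon down to the pins and goes tight at 0.9 to 2.2, by the stop's setting. 8 to 15 N at the grip is firm; it stays.
- lever_grip (a point): Point on the axis of the upright round black hand grip at the end of the lever arm, 80 mm from the pivot axis. The grip is 16 mm in diameter, stands along the rest's z, and reaches from 24 mm below this point (the steel arm) to 21 mm above it.
- lever_pivot (a point): Point on the lever's pivot axis, as high off the slope as lever_grip; fixed at x = 67.3, y = 0, z = 40 mm of the rest. The pivot nut ends 16 mm below it.
- hammer: Bystander: chipping hammer with a spring-wire handle, 232 x 128 x 21 mm, loose on the bench behind the jig. Origin: centre of its underside.
- caliper: Bystander: steel vernier caliper, 225 x 68 x 11 mm, loose on the bench left of the jig. Origin: centre of its underside; its length is along y.
- wrench: Bystander: open-ended wrench, 204 x 34 x 8 mm, loose on the bench behind the jig. Origin: centre of its underside; its length is along y.

How it is judged:
On the way, in this order (a step that is already met when the one before it is completed fails the run):
1. the coupon lies flat on both rails, within 14 mm of the middle, while the fingers still hold it (x of coupon in the frame of rest between -0.014 and 0.014 m and y of coupon in the frame of rest between -0.014 and 0.014 m and z of coupon in the frame of rest between -0.003 and 0.003 m and angle between the z axis of coupon and the z axis of rest, either way round below 0.05 rad and contact force between the fingers and coupon above 1 N), for 0.1 s.
2. the coupon is let go and rests on the rails against the side pins, with the lever still open (x of coupon in the frame of rest between -0.008 and 0.012 m and y of coupon in the frame of rest between -0.002 and 0.002 m and z of coupon in the frame of rest between -0.003 and 0.003 m and angle between the z axis of coupon and the z axis of rest, either way round below 0.05 rad and contact force between the fingers and coupon below 0.1 N and value of joint clamp_lever below 0.6 rad), for 0.2 s.
At the end, for the whole second after the job is handed in: Coupon clamped, still and let go: origin within 5 mm of the rest origin along the slope (the stop setting), 2 mm across and 3 mm off it, flat within 0.05 rad, square within 0.04 rad; lever beyond 0.7 rad, its cam pressing on the coupon with over 6 N (x of coupon in the frame of rest between -0.005 and 0.005 m and y of coupon in the frame of rest between -0.002 and 0.002 m and z of coupon in the frame of rest between -0.003 and 0.003 m and angle between the z axis of coupon and the z axis of rest, either way round below 0.05 rad and angle between the y axis of coupon and the x axis of rest, either way round below 0.04 rad and value of joint clamp_lever above 0.7 rad and contact force between coupon and clamp_lever above 6 N and contact force between the fingers and coupon below 0.1 N and linear speed of coupon below 0.01 m/s); the robot touches nothing.
It fails at once if the lever is forced: its cam presses on the coupon with over 120 N (contact force between coupon and clamp_lever above 120 N).
It fails at once if the hammer is moved more than 30 mm (distance of hammer from where it was at the start of the episode above 0.03 m).
It fails at once if the caliper is moved more than 30 mm (distance of caliper from where it was at the start of the episode above 0.03 m).
It fails at once if the wrench is moved more than 30 mm (distance of wrench from where it was at the start of the episode above 0.03 m).
It also fails if it takes over 64 s, if anything falls off the work surface, if the arm or the gripper's body presses on something with over 40 N, if the wrist force passes 120 N, or if a joint passes its speed limit or range.

## Working session

There is one attempt and no reset: what is moved stays moved. The work goes in short steps, each a Python script; the robot and the scene stay as the last script left them, time stands still between calls to the robot, and variables do not carry over. Pictures are saved under pics/ and viewed, at most 10 in all, crops included, and the job is handed in when it is done.

```bash
mkdir -p pics; ls
python3 - <<'E'
from rig import arm, optics, command_gripper
import cv2
for n in("scene","top"):
    im=optics.camera(n); cv2.imwrite(f"pics/{n}0.png",im[:,:,::-1])
    p=optics.camera_params(n); print(n,p["K"].tolist(),p["position"],p["rotation"])
print(optics.camera_params("wrist"))
s=arm.sense(); print(s)
E
```

```text
pics
rig.py
scene [[433.93953418417107, 0.0, 254.90036264558915], [0.0, 433.93953418417107, 189.06714404209387], [0.0, 0.0, 1.0]] [-0.01246827 -0.83859689  0.88240575] [[ 0.80641747 -0.34864863  0.4776348 ]
 [-0.59133691 -0.4708043   0.65472435]
 [-0.00339623 -0.81042424 -0.58583361]]
top [[498.1839913012223, 0.0, 251.40678986040177], [0.0, 498.1839913012223, 197.57263630526], [0.0, 0.0, 1.0]] [0.34430104 0.01020629 1.60378884] [[ 0.0013104  -0.98547866  0.16979424]
 [-0.99996148 -0.00276491 -0.00833018]
 [ 0.00867868 -0.16977678 -0.98544433]]
{'K': array([[303.52209576,   0.        , 254.13597948],
       [  0.        , 303.52209576, 191.09646635],
       [  0.        ,   0.        ,   1.        ]]), 'tool_from_camera': array([[-1.49414620e-04, -9.53181027e-01, -3.02400242e-01,
         7.69211512e-02],
       [ 9.99999792e-01,  4.75162543e-05, -6.43869129e-04,
         1.38547079e-04],
       [ 6.28092764e-04, -3.02400276e-01,  9.53180822e-01,
        -1.34910985e-01],
       [ 0.00000000e+00,  0.00000000e+00,  0.00000000e+00,
         1.00000000e+00]])}
{'time_s': 0.1, 'joint_pos': array([-1.17589746,  0.4693568 , -0.0486218 ,  1.53356437,  0.02413892,
        1.14096941, -0.08228316]), 'qd': array([ 0.00099218, -0.00097929,  0.00017242, -0.00428072, -0.00141589,
       -0.00107947,  0.00080496]), 'joint_efforts': array([ 6.65230127e-04, -5.11515713e+01, -4.68364963e-02, -2.38389069e+01,
        1.08132261e-02,  4.42940756e-03, -2.81258502e-05]), 'position': array([0.2773543 , 0.61484071, 0.23837339]), 'tcp_rot': array([[-9.11568650e-01,  4.11147421e-01, -6.28820032e-04],
       [ 4.11147894e-01,  9.11567265e-01, -1.59104748e-03],
       [-8.09433120e-05, -1.70888704e-03, -9.99998537e-01]]), 'wrist_force': array([-0.25546393,  0.05621003,  0.45534653]), 'ft_torque': array([-0.01654271, -0.01961857, -0.02420846]), 'gripper_force': 0.0, 'finger_gap': 0.08556568640529762}
```

View pics/top0.png

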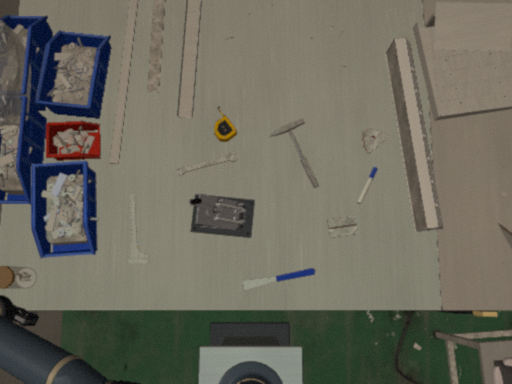

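View pics/scene0.png

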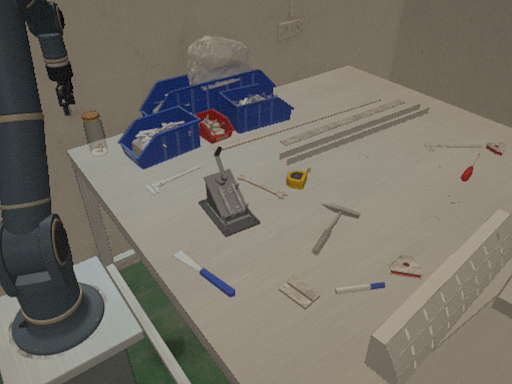

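```bash
cat > h.py <<'E'
import numpy as np, cv2
from rig import arm, optics, command_gripper
from scipy.spatial.transform import Rotation as R
def cam(n,s=None):
    p=optics.camera_params(n)
    if n!="wrist": return p["K"],np.array(p["position"]),np.array(p["rotation"])
    T=p["tool_from_camera"]; return p["K"],s["position"]+s["tcp_rot"]@T[:3,3],s["tcp_rot"]@T[:3,:3]
def ray(c,px,z):
    K,o,Rm=c; d=Rm@np.linalg.solve(K,[px[0],px[1],1]); return o+d*(z-o[2])/d[2]
def proj(c,P):
    K,o,Rm=c; q=(np.atleast_2d(P)-o)@Rm@K.T; return q[:,:2]/q[:,2:]
def restR(yaw):  # yaw: rotation about world z from nominal (x up-slope along +y)
    c,s=np.cos(np.radians(35)),np.sin(np.radians(35))
    return R.from_euler('z',yaw).as_matrix()@np.array([[0,-1,0],[c,0,-s],[s,0,c]]).astype(float)
def snap(n,f):
    s=arm.sense(); im=optics.camera(n); cv2.imwrite(f"pics/{f}.png",im[:,:,::-1]); return s,im
FA=np.diag([-1.,1,-1]) # option A: tool = rest @ FA ; B: rest @ diag(1,-1,-1)
FB=np.diag([1.,-1,-1])
E
python3 - <<'E'
from h import *
t=cam("top"); print(ray(t,(342.5,227),0.01),ray(t,(222,215),0.0),ray(t,(225,213),.08))
c=ray(t,(342.5,227),0.01); r=ray(t,(225,213),.08); Rr=restR(-.09)
flat=np.array([[0,-1,0],[1,0,0],[0,0,1.]])
for nm,F in(("A",FA),("B",FB)):
    print(nm,"pick",*[np.round(q,2) if (q:=arm.inverse_kinematics(c+[0,0,h],flat@F)) is not None else None for h in(0.01,.2)])
    print(" place",*[np.round(q,2) if (q:=arm.inverse_kinematics(r+Rr[:,2]*h,Rr@F)) is not None else None for h in(0.0,.15)])
    for a in np.radians(np.arange(-20,111,26)):
        for sg in(0,1):
            Rl=Rr@R.from_euler('z',a+sg*np.pi).as_matrix()
            P=r+Rr@[.0673+.08*np.cos(a),.08*np.sin(a),.05]
            if nm=="A":
                for fn,F2 in(("A",FA),):
                    q=arm.inverse_kinematics(P,Rl@F2); print(round(np.degrees(a)),sg,None if q is None else np.round(q,2))
E
```

```text
[ 0.52361859 -0.29662041  0.01      ] [0.5629746  0.09201911 0.        ] [0.558315   0.07875522 0.08      ]
A pick [-0.17  0.82  0.91  1.92 -0.87  0.86 -1.94] [-0.31  0.59  1.12  1.79 -0.59  1.14 -2.14]
 place [-0.02  0.55  0.14  2.01 -0.97  0.88 -2.38] [-0.42  0.53  0.92  1.93 -1.    1.37 -2.28]
-20 0 [ 0.74  0.71 -1.17  1.82  0.11  0.77  2.39]
-20 1 [-0.35  0.42  0.37  1.88 -0.92  1.03  0.12]
6 0 [-0.49  0.38  0.53  1.96 -0.97  1.04 -2.53]
6 1 [-0.34  0.36  0.32  1.96 -0.91  0.99  0.56]
32 0 [-0.64  0.37  0.72  2.05 -1.03  1.07 -1.99]
32 1 [-0.35  0.32  0.34  2.04 -0.92  0.96  1.05]
58 0 [-0.62  0.35  0.72  2.12 -1.03  1.05 -1.47]
58 1 [-0.29  0.3   0.31  2.11 -0.93  0.93  1.57]
84 0 [-0.36  0.33  0.46  2.16 -0.98  0.97 -0.99]
84 1 [-0.27  0.32  0.35  2.15 -0.95  0.94  2.12]
110 0 [-0.29  0.37  0.45  2.16 -0.99  0.98 -0.45]
110 1 [-0.14  0.36  0.27  2.15 -0.94  0.93  2.64]
B pick [-0.15  0.8   0.87  1.92 -0.84  0.84  1.18] [-0.22  0.51  0.94  1.79 -0.46  1.08  0.88]
 place [-0.05  0.55  0.19  2.01 -0.99  0.89  0.78] [-0.24  0.44  0.63  1.92 -0.9   1.25  0.76]
```

Run:
```python
from h import *
flat=np.array([[0,-1,0],[1,0,0],[0,0,1.]])
r=np.array([.558,.079,.08]); Rr=restR(-.09)
for h in(.2,.17,.14):
    try: arm.movep(r+Rr@[0.03,0,h],Rr@FB); break
    except arm.Unreachable: print("x",h)
s,im=snap("wrist","jig1"); print(s["time_s"],s["position"])
np.savez("jig1.npz",position=s["position"],tcp_rot=s["tcp_rot"])
arm.movep(np.array([.524,-.297,.16]),flat@FB)
s,im=snap("wrist","cp1"); print(s["time_s"],s["position"])
np.savez("cp1.npz",position=s["position"],tcp_rot=s["tcp_rot"])
```

```text
2.5417 [ 0.55006285 -0.00918779  0.26091057]
3.7333 [ 0.52463999 -0.29590337  0.1600887 ]
```

View pics/jig1.png

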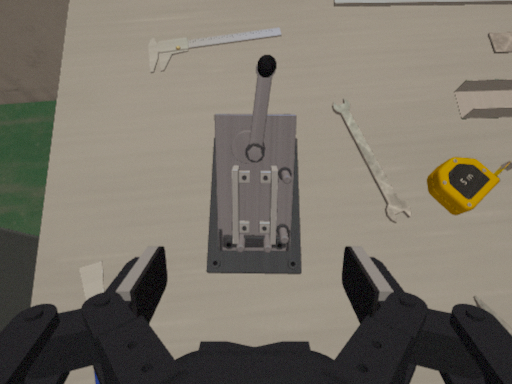

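View pics/cp1.png

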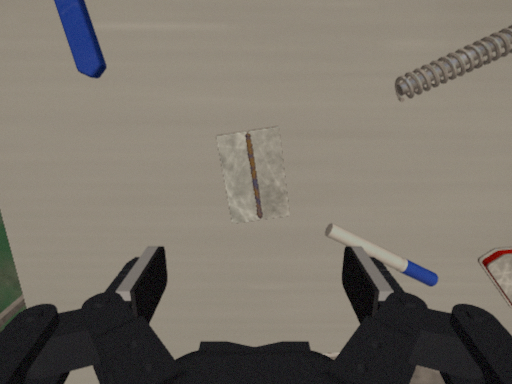

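Run:
```python
from h import *
im=cv2.imread("pics/jig1.png")
cv2.imwrite("pics/jig1c.png",cv2.resize(im[140:260,200:310],None,fx=5,fy=5,interpolation=cv2.INTER_CUBIC))
im=cv2.imread("pics/cp1.png"); 
cv2.imwrite("pics/cp1c.png",cv2.resize(im[115:235,205:305],None,fx=5,fy=5,interpolation=cv2.INTER_CUBIC))
```

```text
(no output)
```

View pics/jig1c.png

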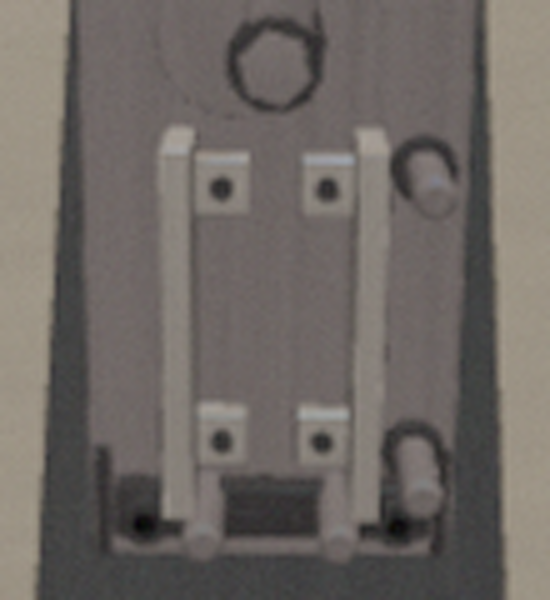

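View pics/cp1c.png

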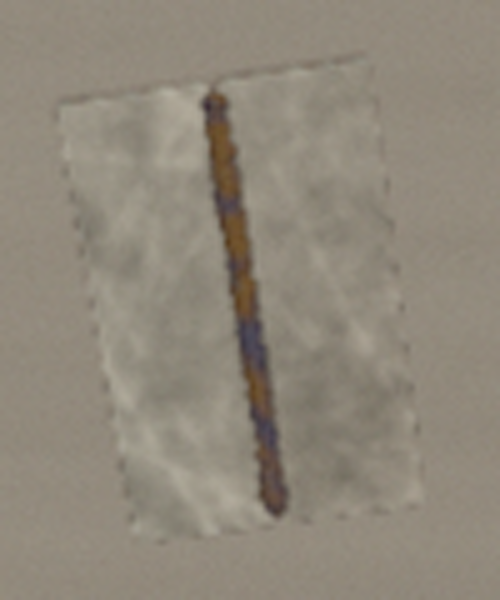

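```bash
cat >> h.py <<'E'
def load(f):
    d=np.load(f); return {k:d[k] for k in d}
E
python3 - <<'E'
from h import *
from scipy.optimize import least_squares
f=lambda a,o:(np.array(a,float)+.5)/5-.5+np.array(o)
cw=cam("wrist",load("cp1.npz"))
co=f([(58,105),(370,62),(423,502),(135,540)],(205,115))
W=np.array([ray(cw,p,.008) for p in co]); print(np.round(W,4))
print("sides",[round(np.linalg.norm(W[i]-W[i-1]),4) for i in range(4)])
L=np.array([(.03,.045,.008),(-.03,.045,.008),(-.03,-.045,.008),(.03,-.045,.008)])
def cpose(p): return (R.from_euler('z',p[2]).apply(L)+[p[0],p[1],0])
for M in(L*[1,1,1],):
    # image left = -tool y... B: tool y = world +x ; camera x = tool y -> right=+x, up=+y
    obj=np.array([(-.03,.045,.008),(.03,.045,.008),(.03,-.045,.008),(-.03,-.045,.008)])
    g=lambda p:(proj(cw,R.from_euler('z',p[2]).apply(obj)+[p[0],p[1],0])-co).ravel()
    s=least_squares(g,[.52,-.297,0]); print("coupon",s.x,np.round(s.fun,1))
cj=cam("wrist",load("jig1.npz"))
o=(200,140)
px=np.vstack([f([(178,155),(371,155),(178,518),(366,520),(426,493),(437,198),(203,543),(340,543),(277,65)],o),[[267,65]]])
def pts(p):
    d=p[3];a=p[4]-np.radians(20)
    Q=np.array([(45,22,0),(45,-22,0),(-45,22,0),(-45,-22,0),(-36,-35,6.5),(36,-35,6.5),(-50+d*1e3,16,6.5),(-50+d*1e3,-16,6.5),(67.3,0,24),(67.3+80*np.cos(a),80*np.sin(a),61)])/1e3
    return Q@restR(p[2]).T+[p[0],p[1],.08]
s=least_squares(lambda p:(proj(cj,pts(p))-px).ravel(),[.558,.079,-.09,0,0.1],x_scale=.01,loss='soft_l1')
print("jig x y yaw d lever",np.round(s.x,4)); print(np.round((proj(cj,pts(s.x))-px),1).tolist())
t=cam("top"); print("top check",proj(t,pts(s.x))[[4,5,9]].round(1).tolist(), proj(t,[s.x[0],s.x[1],.08]))
E
```

```text
[[ 0.4895 -0.2551  0.008 ]
 [ 0.5478 -0.2471  0.008 ]
 [ 0.5609 -0.3351  0.008 ]
 [ 0.5021 -0.3435  0.008 ]]
sides [np.float64(0.0893), np.float64(0.0589), np.float64(0.089), np.float64(0.0594)]
coupon [ 0.52506341 -0.29526652  0.14247827] [-0.6 -0.1  0.6 -0.7  0.3  0.4 -0.3  0.5]
jig x y yaw d lever [ 0.5568  0.0612 -0.0935  0.0026  0.2284]
[[-0.7, -1.1], [0.9, -0.8], [0.4, 0.4], [-0.1, 0.2], [-0.3, 1.3], [-0.2, 0.1], [0.2, -0.1], [0.2, 0.1], [-0.4, 0.9], [0.1, -1.1]]
top check [[242.5, 204.1], [223.2, 200.2], [199.5, 200.7]] [[230.6718254  213.49592004]]
```

Run:
```python
from h import *
A=R.from_euler('z',.1425).as_matrix()@np.array([[0,-1,0],[1,0,0],[0,0,1.]])@FB
c=np.array([.5251,-.2953,0])
command_gripper(.072,40)
arm.move_l(c+[0,0,.04],A,feed=.2)
print(arm.move_l(c+[0,0,-.004],feed=.03,until_force=3), arm.sense()["position"])
z=arm.sense()["position"][2]
arm.move_l(c+[0,0,z+.0045],feed=.05)
command_gripper(.05,60)
s=arm.sense(); print(s["position"],s["finger_gap"],s["gripper_force"],s["wrist_force"],s["time_s"])
zg=s["position"][2]
arm.move_l(c+[0,0,.10],feed=.15)
s=arm.sense(); print(s["finger_gap"],s["gripper_force"],s["wrist_force"],s["time_s"])
np.save("zg.npy",zg)
snap("wrist","held")
```

```text
True [ 5.24981105e-01 -2.95278674e-01 -2.34230476e-04]
[ 0.5251554  -0.29534204  0.00469315] 0.05710206040992798 64.17725086212158 [-1.0009767   1.21777842  5.50949869] 6.5667
0.05725733358726191 64.3398642539978 [-0.02896186 -0.50719981 -2.11506638] 7.3583
```

View pics/held.png

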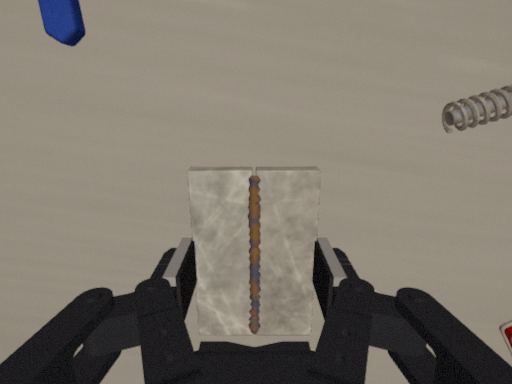

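Run:
```python
from h import *
s=arm.sense(); cw=cam("wrist",s); zg=float(np.load("zg.npy"))
z=s["position"][2]-zg+.008
W=np.array([ray(cw,p,z) for p in [(190,170),(320,168),(310,334),(198,335)]])
T=(W-s["position"])@s["tcp_rot"]; print(T.round(4)); print(T.mean(0))
Rr=restR(-.0935); o=np.array([.5568,.0612,.08])
arm.movep(o+Rr@[.005,.004,.07+zg],Rr@FB)
s=arm.sense(); print(s["position"],s["time_s"],s["wrist_force"])
snap("wrist","hover")
np.savez("hover.npz",position=s["position"],tcp_rot=s["tcp_rot"])
```

```text
[[ 0.0452 -0.0283 -0.0031]
 [ 0.0461  0.0296 -0.0033]
 [-0.0446  0.0301 -0.0035]
 [-0.0454 -0.0298 -0.0033]]
[ 0.00031214  0.00041849 -0.00330762]
[0.54937309 0.02151272 0.14374314] 8.6083 [ 0.19146335  0.03171881 -0.88363012]
```

View pics/hover.png

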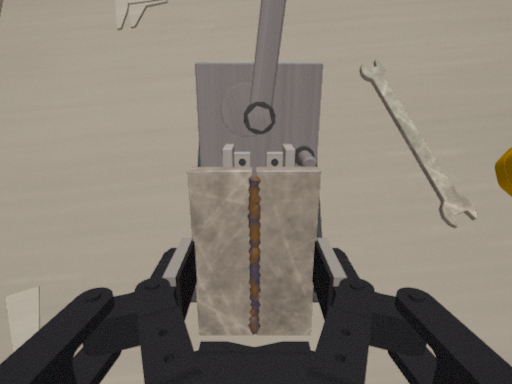

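Run:
```python
from h import *
Rr=restR(-.0935); o=np.array([.5568,.0612,.08]); zg=float(np.load("zg.npy"))
c=cam("wrist",load("hover.npz"))
print(proj(c,np.array([(67.3,0,24),(45,22,0),(45,-22,0)])/1e3@Rr.T+o).round(1).tolist())
x=.0045
loc=lambda:Rr.T@(arm.sense()["position"]-o)
arm.move_l(o+Rr@[x,.004,.010+zg],feed=.12)
print(arm.move_l(o+Rr@[x,.004,-.006+zg],feed=.02,until_force=4))
s=arm.sense(); p=loc(); print("down",p*1e3,(Rr.T@s["wrist_force"]).round(1),s["time_s"],s["finger_gap"])
arm.sleep(.25)
print((Rr.T@arm.sense()["wrist_force"]).round(1))
```

```text
[[259.4, 118.7], [227.0, 148.9], [290.3, 148.9]]
True
down [4.45637994 3.92689063 4.53848758] [ 2.4 -0.4  2.8] 9.8667 0.05737934990124272
[2.6 0.7 5.4]
```

Run:
```python
from h import *
Rr=restR(-.0935); o=np.array([.5568,.0612,.08])
loc=lambda:Rr.T@(arm.sense()["position"]-o)
p=loc()
print(arm.move_l(o+Rr@[p[0],-.006,p[2]-.0002],feed=.01,until_force=7))
s=arm.sense(); print("slid",loc()*1e3,(Rr.T@s["wrist_force"]).round(1),s["time_s"])
arm.sleep(.2); s=arm.sense(); print((Rr.T@s["wrist_force"]).round(1))
command_gripper(.072)
arm.sleep(.3)
s=arm.sense(); print(loc()*1e3,(Rr.T@s["wrist_force"]).round(1),s["time_s"],s["finger_gap"])
p=loc(); arm.move_l(o+Rr@[p[0],p[1],p[2]+.09],feed=.15)
s,im=snap("wrist","released"); np.savez("rel.npz",position=s["position"],tcp_rot=s["tcp_rot"]); print(s["time_s"])
```

```text
True
slid [4.39279404 3.89847686 4.63749863] [1.3 1.8 3.4] 10.55
[1.4 0.7 3. ]
[4.03352242 4.10850404 4.4420098 ] [ 0.6 -0.8 -0.3] 11.35 0.07206151320008702
12.1
```

View pics/released.png

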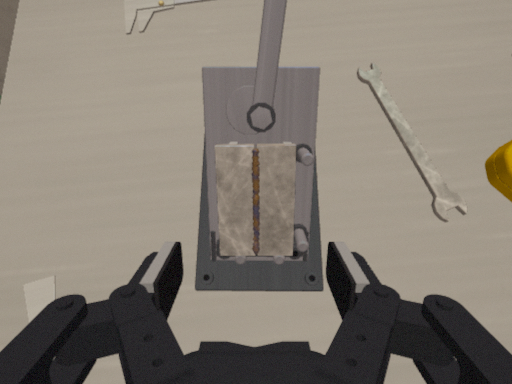

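Run:
```python
from h import *
Rr=restR(-.0935); o=np.array([.5568,.0612,.08])
loc=lambda:Rr.T@(arm.sense()["position"]-o)
F=lambda:Rr.T@arm.sense()["wrist_force"]
arm.move_l(o+Rr@[.003,.004,.0047],feed=.12)
command_gripper(.05,40); arm.sleep(.3)
f0=F(); print(loc()*1e3,f0.round(1),arm.sense()["finger_gap"])
for y in np.arange(.003,-.005,-.0007):
    arm.move_l(o+Rr@[.003,y,.0046],feed=.01); arm.sleep(.12)
    f=np.mean([F() for _ in range(3)],0)
    print(round(y*1e3,1),(loc()*1e3).round(1),(f-f0).round(1))
    if f[1]-f0[1]>7: break
command_gripper(.072); arm.sleep(.3)
p=loc(); print(p*1e3,F().round(1)); arm.move_l(o+Rr@[p[0],p[1],.095],feed=.15)
s,im=snap("wrist","released2"); np.savez("rel2.npz",position=s["position"],tcp_rot=s["tcp_rot"]); print(s["time_s"])
cv2.imwrite("pics/rel2c.png",cv2.resize(im[90:280,190:340,::-1],None,fx=3,fy=3,interpolation=cv2.INTER_CUBIC))
```

```text
[2.75778172 3.30593454 5.90793131] [0.9 1.2 6.4] 0.058006538267057726
3.0 [2.7 3.2 5.9] [0.5 2.3 2.7]
2.3 [2.8 3.2 5.9] [0.6 4.7 3.9]
1.6 [2.7 3.2 5.9] [1.1 6.9 6.2]
0.9 [2.7 3.1 5.9] [0.1 7.1 5.8]
[3.02951537 0.88201763 4.43949863] [ 0.3  0.7 -0.1]
16.425
```

View pics/rel2c.png

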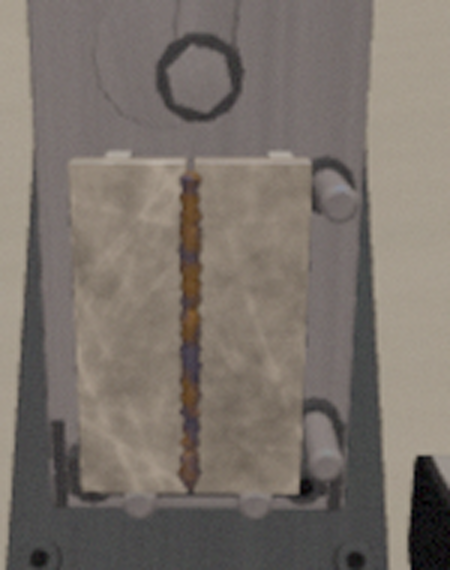

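Run:
```python
from h import *
Rr=restR(-.0935); o=np.array([.5568,.0612,.08])
loc=lambda:Rr.T@(arm.sense()["position"]-o)
F=lambda:np.mean([Rr.T@arm.sense()["wrist_force"] for _ in range(3)],0)
command_gripper(.070,40)
arm.move_l(o+Rr@[.003,.003,.004],feed=.12); arm.sleep(.2)
f0=F(); print(loc()*1e3,f0.round(1),arm.sense()["finger_gap"])
for y in np.arange(.001,-.010,-.001):
    arm.move_l(o+Rr@[.003,y,.004],feed=.02); arm.sleep(.1)
    f=F(); print(round(y*1e3,1),(loc()*1e3).round(1),(f-f0).round(1))
    if f[1]-f0[1]>5: break
arm.move_l(o+Rr@[.003,y+.006,.004],feed=.03); arm.sleep(.1)
arm.move_l(o+Rr@[.003,0,.095],feed=.15)
s,im=snap("wrist","rel3"); np.savez("rel3.npz",position=s["position"],tcp_rot=s["tcp_rot"]); print(s["time_s"])
cv2.imwrite("pics/rel3c.png",cv2.resize(im[90:280,190:340,::-1],None,fx=3,fy=3,interpolation=cv2.INTER_CUBIC))
```

```text
[2.85547351 2.45979988 4.81729733] [ 0.  -0.8  0.4] 0.07001623555278157
1.0 [3. 1. 4.] [ 0.5 -0.  -0.7]
0.0 [3. 0. 4.] [ 0.8  1.4 -0.8]
-1.0 [ 3. -1.  4.] [ 0.7  0.4 -1.2]
-2.0 [ 3. -2.  4.] [ 0.2  0.3 -0.1]
-3.0 [ 3.1 -2.8  3.9] [0.3 2.3 0.3]
-4.0 [ 3.1 -3.4  3.9] [0.4 3.9 2.2]
-5.0 [ 3.1 -5.   3.9] [0.9 4.2 1.4]
-6.0 [ 3.  -5.1  3.8] [1.2 6.1 2.6]
21.8083
```

View pics/rel3c.png

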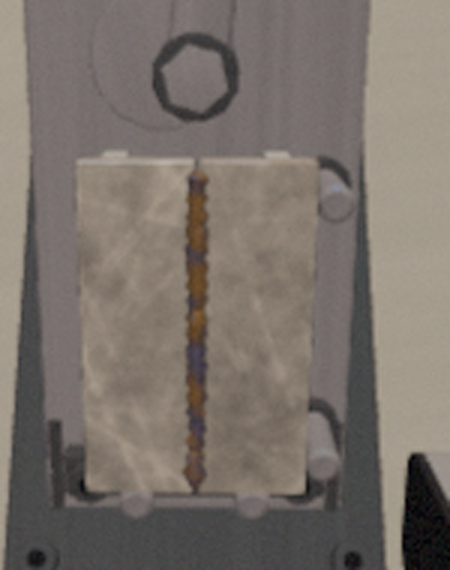

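Run:
```python
from h import *
from scipy.optimize import least_squares
Rr=restR(-.0935); o=np.array([.5568,.0612,.08])
c=cam("wrist",load("rel3.npz"))
f=lambda a:(np.array(a,float)+.5)/3-.5+np.array((190,90))
co=f([(78,163),(319,163),(306,492),(86,492)])
obj=np.array([(.045,.03,.008),(.045,-.03,.008),(-.045,-.03,.008),(-.045,.03,.008)])
g=lambda p:(proj(c,(R.from_euler('z',p[2]).apply(obj)+[p[0],p[1],0])@Rr.T+o)-co).ravel()
s=least_squares(g,[0,0,0],x_scale=.01); print(s.x,s.fun.round(1))
q=f([(336,203),(325,462),(135,505),(252,505),(197,75)])
P=np.array([(36,-35,6.5),(-36,-35,6.5),(-47.4,16,6.5),(-47.4,-16,6.5),(67.3,0,24)])/1e3
print((proj(c,P@Rr.T+o)-q).round(1).tolist())
# lever path IK
a0=.2284
for lag in(0,20,40):
  for th in(a0,.6,1.0,1.4,1.8,2.2):
    a=th-np.radians(20); t=a+np.pi-np.radians(lag)*(th-a0)/(2.2-a0)
    out=[]
    for z in(.045,.12):
        qq=arm.inverse_kinematics(o+Rr@[.0673+.08*np.cos(a),.08*np.sin(a),z],Rr@R.from_euler('z',t).as_matrix()@FA)
        out.append(None if qq is None else qq.round(2).tolist())
    print(lag,th,out[0],out[1] is not None)
```

```text
[ 0.0016953  -0.00039633 -0.00447626] [-1.1 -0.4  0.9  0.   0.1  0.5  0.1  0.1]
[[0.3, 0.6], [-0.2, 1.4], [0.9, -0.6], [0.6, -0.5], [-0.5, 1.5]]
0 0.2284 [-0.27, 0.39, 0.29, 1.92, -0.89, 1.0, 0.34] True
0 0.6 [-0.23, 0.34, 0.22, 1.98, -0.88, 0.96, 0.71] True
0 1.0 [-0.16, 0.31, 0.15, 2.05, -0.87, 0.92, 1.13] True
0 1.4 [-0.07, 0.3, 0.08, 2.11, -0.86, 0.89, 1.58] True
0 1.8 [0.04, 0.31, 0.01, 2.14, -0.86, 0.87, 2.04] True
0 2.2 [0.15, 0.35, -0.05, 2.14, -0.84, 0.85, 2.49] True
20 0.2284 [-0.27, 0.39, 0.29, 1.92, -0.89, 1.0, 0.34] True
20 0.6 [-0.24, 0.34, 0.23, 1.99, -0.88, 0.96, 0.64] True
20 1.0 [-0.18, 0.31, 0.17, 2.05, -0.87, 0.92, 1.0] True
20 1.4 [-0.1, 0.3, 0.11, 2.11, -0.87, 0.9, 1.38] True
20 1.8 [-0.0, 0.31, 0.06, 2.14, -0.87, 0.88, 1.77] True
20 2.2 [0.1, 0.35, 0.01, 2.14, -0.86, 0.87, 2.16] True
40 0.2284 [-0.27, 0.39, 0.29, 1.92, -0.89, 1.0, 0.34] True
40 0.6 [-0.25, 0.34, 0.24, 1.99, -0.88, 0.96, 0.58] True
40 1.0 [-0.2, 0.31, 0.19, 2.05, -0.88, 0.93, 0.87] True
40 1.4 [-0.13, 0.3, 0.15, 2.11, -0.88, 0.9, 1.18] True
40 1.8 [-0.04, 0.31, 0.11, 2.14, -0.88, 0.89, 1.51] True
40 2.2 [0.04, 0.35, 0.07, 2.14, -0.88, 0.88, 1.83] True
```

```bash
cat > lev.py <<'E'
from h import *
Rr=restR(-.0935); o=np.array([.5568,.0612,.08])
def pose(th,z,dr=0):
    a=th-np.radians(20); t=a+np.pi-np.radians(20)*(th-.228)/2
    return o+Rr@[.0673+(.08+dr)*np.cos(a),(.08+dr)*np.sin(a),z], Rr@R.from_euler('z',t).as_matrix()@FA
def FT(th,n=3):
    a=th-np.radians(20); f=np.mean([Rr.T@arm.sense()["wrist_force"] for _ in range(n)],0)
    return np.array([-f@[-np.sin(a),np.cos(a),0], f@[np.cos(a),np.sin(a),0], f[2]])  # resisting tangential, radial, normal
E
python3 - <<'E'
from lev import *
command_gripper(.045,30)
arm.movep(*pose(.228,.13))
s,im=snap("wrist","grip")
print(s["time_s"], arm.move_l(pose(.228,.043)[0],feed=.08,until_force=6))
command_gripper(.022,20); arm.sleep(.1)
s=arm.sense(); print(s["time_s"],s["finger_gap"],s["gripper_force"],FT(.228).round(1),(Rr.T@(s["position"]-o)*1e3).round(1))
E
```

```text
22.8667 False
24.6 0.021959283865103006 0.0 [ 0.4 -0.7  0.7] [146.7  -9.7  43.1]
```

View pics/grip.png

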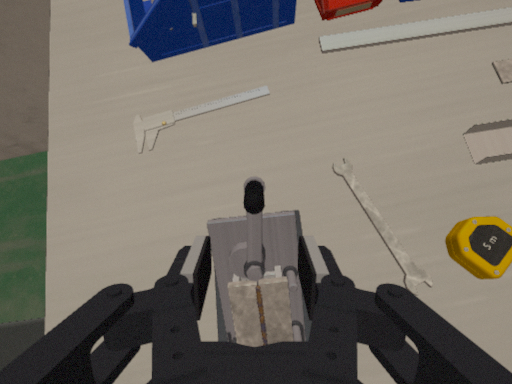

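I've viewed 12 pictures, which is over the limit of 10, so I'll view no more and work by force and calibration from here. The last one shows the grip centred between the jaws, at about (254,192).

Run:
```python
from lev import *
f0=FT(.228,5)*[1,0,0]; th=.228; hist=[]
while th<2.3:
    F=FT(th)[0]-f0[0]
    th+= .04 if F<4 else .012
    p,A=pose(th,.043); arm.move_l(p,A,feed=.06 if F<4 else .03)
    arm.sleep(.03 if F<4 else .08)
    F3=FT(th)-f0; hist.append((round(th,2),*F3.round(1)))
    if F3[0]>11: break
print(len(hist),hist[::4][:12],hist[-10:],arm.sense()["time_s"])
s=arm.sense(); v=Rr.T@(s["position"]-o)-[.0673,0,0]; print(np.arctan2(v[1],v[0])+np.radians(20),np.hypot(v[0],v[1]))
```

```text
35 [(0.27, np.float64(0.2), np.float64(-0.4), np.float64(-0.0)), (0.43, np.float64(-0.1), np.float64(0.2), np.float64(-0.8)), (0.59, np.float64(-0.1), np.float64(0.6), np.float64(0.6)), (0.75, np.float64(0.0), np.float64(0.5), np.float64(-0.0)), (0.91, np.float64(-0.0), np.float64(0.5), np.float64(-0.6)), (1.07, np.float64(0.6), np.float64(-0.2), np.float64(-0.4)), (1.23, np.float64(5.1), np.float64(0.1), np.float64(-1.7)), (1.28, np.float64(7.6), np.float64(-0.9), np.float64(-3.2)), (1.32, np.float64(9.9), np.float64(-1.0), np.float64(-4.7))] [(1.24, np.float64(5.3), np.float64(-0.2), np.float64(-2.3)), (1.25, np.float64(5.8), np.float64(-0.1), np.float64(-3.1)), (1.26, np.float64(6.7), np.float64(-0.2), np.float64(-2.6)), (1.28, np.float64(7.6), np.float64(-0.9), np.float64(-3.2)), (1.29, np.float64(8.7), np.float64(-0.7), np.float64(-3.7)), (1.3, np.float64(9.5), np.float64(-1.4), np.float64(-4.3)), (1.31, np.float64(9.5), np.float64(-0.5), np.float64(-3.6)), (1.32, np.float64(9.9), np.float64(-1.0), np.float64(-4.7)), (1.34, np.float64(10.5), np.float64(-1.7), np.float64(-4.9)), (1.35, np.float64(11.4), np.float64(-0.7), np.float64(-4.5))] 35.0167
1.2870719135380864 0.07987548869667908
```

Run:
```python
from lev import *
s=arm.sense(); v=Rr.T@(s["position"]-o)-[.0673,0,0]; th=np.arctan2(v[1],v[0])+np.radians(20)
A=s["tcp_rot"]
thg=th-.003/.08   # lever estimate: grip against trailing pad
arm.move_l(pose(thg,.043)[0],A,feed=.03); arm.sleep(.15)
print("backed",FT(thg).round(1),arm.sense()["gripper_force"])
command_gripper(.045); arm.sleep(.1); print(FT(thg).round(1))
arm.move_l(pose(thg,.15)[0],A,feed=.12)
s,im=snap("wrist","end"); print(s["time_s"],"lever est",thg)
c=cam("wrist",s); q=proj(c,o+Rr@[.0673+.08*np.cos(thg-.349),.08*np.sin(thg-.349),.061])[0]
u,w=q.round().astype(int); print("pred grip top",q)
r=40; g=im[max(w-r,0):w+r,u-r:u+r].max(2)<40; ys,xs=np.nonzero(g)
n,l,st,ce=cv2.connectedComponentsWithStats(g.astype(np.uint8))
print([(st[i,4],(ce[i]+[u-r,max(w-r,0)]).round(1).tolist()) for i in range(1,n) if st[i,4]>30])
```

```text
backed [ 4.7 -0.9 -1.4] 2.467926954050199
[ 0.8 -0.4  0.4]
37.0667 lever est 1.2495719135380863
pred grip top [253.55343031 199.48513869]
[(np.int32(434), [258.7, 191.1]), (np.int32(58), [231.4, 207.1]), (np.int32(43), [218.5, 218.8])]
```

Run:
```python
from lev import *
arm.movep(o+Rr@[.003,0,.14],Rr@FB)
s,im=snap("wrist","end2"); c=cam("wrist",s)
h=im[90:300,190:340].astype(int); m=((h[...,0]-h[...,2])>35).astype(np.uint8)
n,l,st,ce=cv2.connectedComponentsWithStats(cv2.dilate(m,np.ones((5,5),np.uint8))); i=1+np.argmax(st[1:,4])
ys,xs=np.nonzero(m&(l==i)); P=[]
for x,y in zip(xs+190,ys+90):
    K,cp,Rm=c; d=Rr.T@(Rm@np.linalg.solve(K,[x,y,1])); q=Rr.T@(cp-o); P.append((q+d*(.011-q[2])/d[2])[:2])
P=np.array(P); k=np.polyfit(P[:,0],P[:,1],1); print(len(P),"slope",k[0],"y0",k[1],"x range",P[:,0].min(),P[:,0].max(),s["time_s"])
thg=1.25
q=proj(c,[o+Rr@[.0673+.08*np.cos(t-.349),.08*np.sin(t-.349),z] for t in(1.1,1.25,1.4) for z in(.061,.02)]).round(0); print(q.tolist())
g=(im.max(2)<45).astype(np.uint8); g[230:]=0; n,l,st,ce=cv2.connectedComponentsWithStats(g)
print([(int(st[i,4]),ce[i].round().tolist()) for i in range(1,n) if st[i,4]>40])
```

```text
151 slope -0.0034707478536454505 y0 -0.0002792901485877675 x range 0.0020396412138311837 0.04428333462766309 37.7083
[[167.0, 19.0], [182.0, 32.0], [155.0, 34.0], [172.0, 45.0], [146.0, 51.0], [165.0, 59.0]]
[(774, [168.0, 34.0])]
```

Run:
```python
from rig import arm, optics, command_gripper
print(arm.finish_job())
```

```text
the job is handed in; nothing more can be done
None
```

I mounted and clamped the coupon and handed the job in, but got no verdict back: last check had it square within 0.004 rad and 0.3 mm off centre across, lever tight at about 1.2 rad with 11 N at the grip, 37.7 s used; I viewed 12 pictures, over the limit of 10.

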